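Stand the fallen bookend up and push it to the books

ROBOT

A 6-joint arm with a two-finger parallel gripper is mounted at the origin on the work surface. World frame = base frame: x ahead of the robot, y to its left, z up, the work surface at z = 0. Lengths are in m, angles in rad, forces in N, time in s.
With the tool pointing down it reaches from about 0.3 to 0.775 m from the base axis. Payload 14.6 kg.
Tool frame: the origin (TCP) lies at the centre of the arm's flange, where the gripper is bolted on; the fingertips stand 199 mm ahead of it and the grasp point (between the pads) lies ctrl.tcp_to_grasp ahead of it (ctrl.tcp_to_grasp is the distance from the TCP to the grasp point, in m); z points along the fingers, y is the line along which they close (so a half turn about z gives the same grasp; the last joint's range is limited). The gripper opens to 94 mm and grips with 3 to 60 N. Pads are 16 mm wide; open, the fingers measure 119 mm over their backs; the gripper's body (75 mm by 177 mm) begins 78 mm behind the grasp point.
Start: joints at [-1.211, 0.3, 1.521, -0, 1.321, -0.067], TCP at [0.228, -0.501, 0.405] pointing down, gripper open.
Joint ranges: [-3.03, 3.03], [-0.79, 2.21], [0.23, 2.52], [-1.04, 4.18], [0, 3.07], [-2.55, 2.55]. Speed limits (rad/s): [2.22, 2.22, 2.57, 3.14, 3.14, 3.14].

INTERFACE

Orientations are given as [roll, pitch, yaw] about the fixed x, y, z axes, in that order (R = Rz(yaw) Ry(pitch) Rx(roll)).
In Python, from station import ctrl gives the robot as it stands. The module is installed in compiled form; this text tells all that it offers.
- The arm moves only by the shell command python3 -m jog 'ROWS' [OPENING] [FORCE]. ROWS is JSON, a list of rows, each a list of 6 numbers: the shift along the tool's x, y, z in cm, then the turn, a rotation vector about the tool's x, y, z in rad. In form: [[tx, ty, tz, ax, ay, az], ...]. A call has 1 to 8 rows; each row is the pose to reach, as a shift and turn from the pose commanded when the call began, along the tool's axes at that moment; what a row does not reach only later rows make up. A row lasts 1/10 s, in which the tool goes at most 50 mm and 8.59 degrees, less where a joint would pass 70% of its speed; a pose out of reach is approached as far as the arm can. A call with a gripper value outside its range is refused whole. OPENING is the opening in per cent of the stroke, from 0 (shut) to 100 (fully open), set as the call begins (- or left out, the last holds). The fingers move at their own pace and stop on an object; FORCE is the grip in N (left out, the last holds). Time passes only in rows, so rows that repeat a pose let the fingers close. It gives the time, the measured TCP pose, the force, the opening and the grip force at its end, in the units of the state.
- ctrl.get_obs(): the state, without advancing time (a new reading comes with each control period).
- ctrl.camera(name): name is "side" or "top" or "wrist"; returns a dict with "img" (384x512x3 uint8, blue, green, red), "intrinsics" (3x3 intrinsics, pixels), "R" (3x3) and "t" (3): a world point X has camera coordinates R X + t. Camera axes: x right, y down, z forward; pixel columns grow to the right and rows downward; lengths in m; the calibration is good to about 2 mm. A picture is of the moment at which its call begins. There is no depth.
- ctrl.hand_in(): hands the job in; it is judged then, once.
The state is a dict: "time_s": time; "qpos": joint angles; "joint_vel": joint speeds; "tau": joint torques, N m; "ee_pos": TCP position; "eef_rot": TCP orientation; "force": force on the tool from outside, world axes, zero at the start; "moment": the same for the moment, N m; "grip_width": finger opening in m; "grip_force": force on a finger pad.
Only numpy, scipy, OpenCV 4.12 (cv2) and the standard library are available. Lean on these libraries where they do the work, as an engineer would, in place of code of your own. Each camera call takes 0.05 s, during which the arm holds its last target. There are 200 camera calls.

TASK

The wooden bookend in front of the open end of the row of books has fallen over on its upright plate. Tip it back up onto its base by pushing, then push it along the table until its upright plate stands squarely against the end book, with its whole width backing the book. Only push it with the fingers, never lift or carry it, and leave everything else where it is.

Things in the scene. Friction and masses are not known exactly. Their poses are not given: they have to be found in the camera images.
- bookend: fallen bookend, a 110 mm wide L of brown wood, 0.4 to 0.9 kg: base block (y 0 to 30, z 0 to 100 mm) and upright plate (y 0 to 120, z 0 to 12). Origin: middle of the L's outer corner edge, on the table; x along that edge, y from the base's underside along the plate, z along the base. Now z is up: the plate lies flat, its end towards the books. Standing, y is up and z points away from the books
- bookend_toe (a point): middle of the base block's free end (body y 15, z 100 mm), now its top, 100 mm up. Pushed near here towards body -y (away from the books; 1 to 3 N) by about 35 degrees, the bookend tips about its corner edge, overbalances and drops onto its base. Standing, this is the face, 30 mm high, farthest from the books; the bookend slides at about 2 to 10 N
- books: row of five upright landscape hardbacks, 140 to 165 mm tall, 120 mm long, fixed and firm against pushing. Origin: on the table below the middle of the open end face (a flat grey cover, 180 mm wide along x, 160 mm tall). y points into the row, z up; the bookend is at negative y, its plate's end 10 to 85 mm from this face, turned up to 0.2 rad to it
- twin_bookend: its twin, the same wooden L-shaped bookend, already standing at the far end of the row; origin at the foot of its upright's face that backs the books; leave it
- ink_bottle: bystander: small jar of ink, 48 mm across, 75 mm tall; origin under its centre
- tape_roll: bystander: roll of paper tape lying flat, 68 mm across, 20 mm high; origin under its centre
- eraser: bystander: white eraser, 50 x 24 x 16 mm; origin under its centre
- sharpener: bystander: grey pencil sharpener, 44 x 34 x 36 mm high; origin under its centre
- pencil_cup: bystander: steel cup of pencils, 72 mm across, 95 mm tall, pencils to 175 mm; origin under its centre
- set_block: bystander: steel paperweight, 70 x 45 x 22 mm high; origin under its centre
There are look-alikes about, which are no part of the job. What is shaped like the bookend but yellow is not meant.

How it is judged:
On the way, in this order (a step that is already met when the one before it is completed fails the run):
1. the bookend stands on its base (angle between bookend's own y axis and vertical below 0.08 rad), for 0.2 s.
2. the standing bookend is squarely against the end book (angle between bookend's own y axis and vertical below 0.08 rad and y of bookend in the frame of books between -0.008 and 0.008 m and x of bookend in the frame of books between -0.045 and 0.045 m and angle between the x axis of bookend and the x axis of books, either way round below 0.1 rad), for 0.2 s.
At the end, for the whole second after the job is handed in: the bookend stands on its base (upright within 0.08 rad), its plate within 8 mm of the end book's cover and parallel to it within 0.1 rad, its middle within 45 mm of the middle of the cover, at rest (all of step 2 and linear speed of bookend below 0.02 m/s and height (world z) of bookend below 0.01 m); the robot touches nothing.
It fails at once if the bookend is lifted, carried or rolled onto another side (its corner edge more than 15 mm off the table) (height (world z) of bookend above 0.015 m).
It fails at once if another thing is moved by more than 25 mm or knocked over (distance of any of twin_bookend, ink_bottle, tape_roll, eraser, sharpener, pencil_cup, set_block from where it was at the start of the episode above 0.025 m or angle between any of twin_bookend, ink_bottle, tape_roll, eraser, sharpener, pencil_cup, set_block's own z axis and vertical above 0.4 rad).
It also fails if it takes over 51 s, if anything falls off the work surface, if the arm or the gripper's body presses on something with over 40 N, if the wrist force passes 120 N, or if a joint passes its speed limit or range.

## Working session

There is one attempt and no reset: what is moved stays moved. The work goes in short steps, Python scripts to look and compute and a shell command to move; the robot and the scene stay as the last step left them, time stands still between calls to the robot, and variables do not carry over. Pictures are saved under pics/ and viewed, at most 10 in all, crops included, and the job is handed in when it is done.

```bash
mkdir -p pics
python3 - <<'E'
from station import ctrl
import cv2,pickle
o=ctrl.get_obs();print(o['time_s'],o['ee_pos'],o['eef_rot'],ctrl.tcp_to_grasp)
d={n:ctrl.camera(n) for n in("top","side")}
pickle.dump(d,open('d0.pkl','wb'))
for n in d: cv2.imwrite(f'pics/{n}0.png',cv2.resize(d[n]['img'],(800,600),interpolation=cv2.INTER_CUBIC))
E
```

```text
0.0 [ 0.22766985 -0.50063432  0.40409349] [-3.14045692e+00 -1.00952813e-04  4.26801751e-01] 0.1804
```

View pics/top0.png

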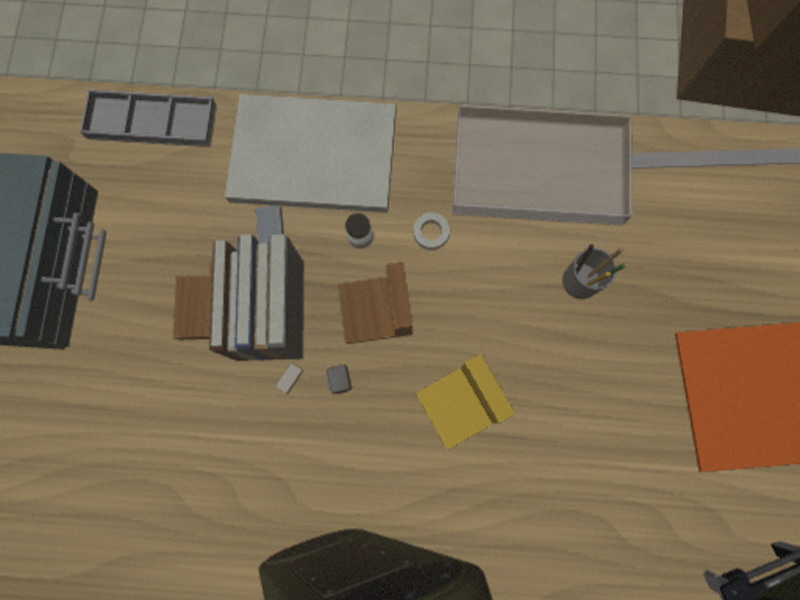

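View pics/side0.png

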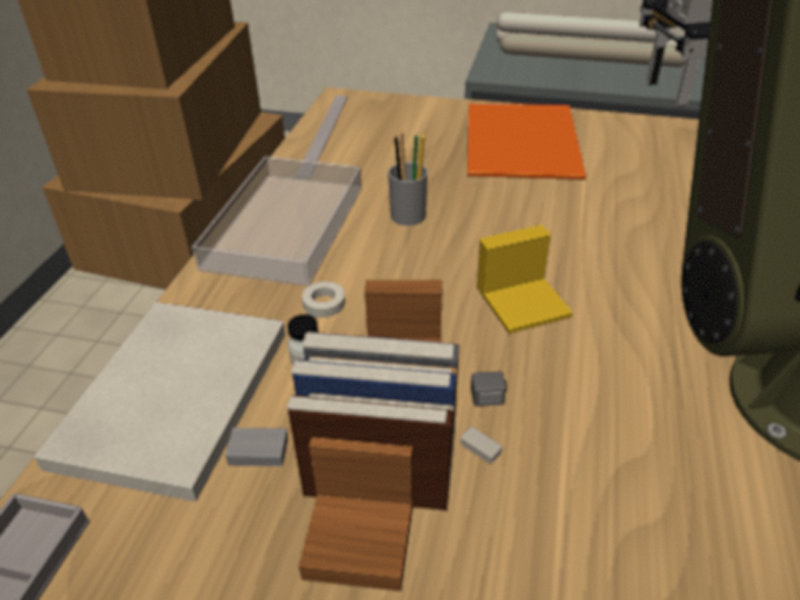

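Candidates in the top picture: brown L at (375,308), in front of the open grey cover (303,300); brown twin at (192,307), behind the row; yellow L at (465,400). The description fits the brown one at (375,308). I'll check it in one close crop.

Run:
```python
import cv2,pickle
d=pickle.load(open('d0.pkl','rb'));im=d['top']['img']
# crop cols 160-280 rows 140-260, x5 
c=cv2.resize(im[145:260,165:305],(800,657),interpolation=cv2.INTER_CUBIC)[:600]
s=800/140
for u in range(170,305,10): cv2.putText(c,str(u),(int((u-165)*s),10),0,.35,(0,0,255));cv2.line(c,(int((u-165+.5)*s),12),(int((u-165+.5)*s),18),(0,0,255))
for v in range(150,250,10): cv2.putText(c,str(v),(0,int((v-145+.5)*s)),0,.35,(0,0,255))
cv2.imwrite('pics/crop0.png',c)
```

```text
(no output)
```

View pics/crop0.png

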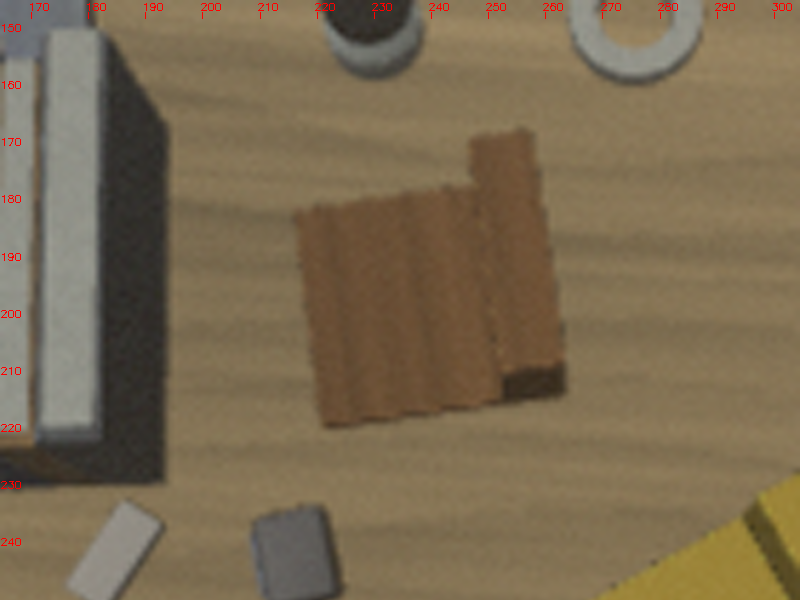

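The crop shows the brown L lying flat. Its plate's free end runs from crop (295,213) to (325,427), the toe's top has corners (470,137), (530,130), (566,362) and (503,373), and the foot of the cover runs from (168,125) to (165,483).

```bash
cat > h.py <<'E'
import numpy as np,cv2
from scipy.optimize import least_squares
def proj(c,X):
    p=(np.asarray(X)@c['R'].T+c['t'])@np.asarray(c['intrinsics']).T
    return p[:,:2]/p[:,2:]
def Rz(a): return np.array([[np.cos(a),-np.sin(a),0],[np.sin(a),np.cos(a),0],[0,0,1]])
def fit(c,B,px,g):
    # body given in (along, out, up): yaw frame
    f=lambda q:(proj(c,np.asarray(B)@Rz(q[2]).T+[q[0],q[1],0])-px).ravel()
    r=least_squares(f,g);return r.x,np.sqrt(np.mean(r.fun**2))
E
python3 - <<'E'
from h import *
import pickle
d=pickle.load(open('d0.pkl','rb'));c=d['top'];s=800/140
P=lambda L:np.array(L)/s+[165-.5,145-.5]
# frame: X along edge, Y towards books, Z up (fallen)
h=.055
B=[[h,.12,.012],[-h,.12,.012],[h,.03,.1],[h,0,.1],[-h,0,.1],[-h,.03,.1]]
be,e=fit(c,B,P([(295,213),(325,427),(470,137),(530,130),(566,362),(503,373)]),[.45,0,0]);print('bookend',be,e)
K=[[.09,0,0],[-.09,0,0],[.09,0,.16],[-.09,0,.16]]
bk,e=fit(c,K,P([(168,125),(165,483),(103,30),(100,440)]),[.45,.2,0]);print('books',bk,e)
rel=Rz(bk[2]).T@(np.r_[be[:2],0]-np.r_[bk[:2],0]);print('rel',rel,be[2]-bk[2])
w=Rz(be[2])
for n,p in dict(toe=[0,.015,.1],toe_in=[0,.03,.1],plate_end=[0,.12,0]).items(): print(n,w@p+np.r_[be[:2],0])
def g(px,z):
    px=np.array(px,float)*.64-.18; K=np.asarray(c['intrinsics']);r=c['R'].T@np.linalg.solve(K,[*px,1]);C=-c['R'].T@c['t'];return (C+r*(z-C[2])/r[2]).round(3)
for n,p,z in [('ink',(359,226),.075),('tape',(431,231),.02),('sharp',(339,376),.036),('eraser',(289,378),.016),('yellow',(482,362),.1),('yl',(417,394),.01),('cup',(598,262),.095),('setblock',(270,222),.022)]: print(n,g(p,z))
E
```

```text
bookend [ 0.59209085 -0.02113745  0.21990631] 0.3272853047557753
books [0.57208867 0.16881329 0.102588  ] 0.14235000728844352
rel [ 0.00044452 -0.19100045  0.        ] 0.11731830827142602
toe [ 0.58881878 -0.00649868  0.1       ]
toe_in [0.58554671 0.00814009 0.1       ]
plate_end [0.56591427 0.0959727  0.        ]
ink [0.71  0.072 0.075]
tape [ 0.728 -0.054  0.02 ]
sharp [0.453 0.087 0.036]
eraser [0.445 0.176 0.016]
yellow [ 0.486 -0.149  0.1  ]
yl [ 0.433 -0.048  0.01 ]
cup [ 0.668 -0.337  0.095]
setblock [0.724 0.241 0.022]
```

```bash
cat >> h.py <<'E'
def to(x,y,z,yaw):
    from station import ctrl
    from scipy.spatial.transform import Rotation as Ro
    o=ctrl.get_obs();R=Ro.from_euler('xyz',o['eef_rot']);T=Ro.from_euler('xyz',[np.pi,0,yaw])
    print(o['time_s'],'cm',(R.inv().apply(np.array([x,y,z])-o['ee_pos'])*100).round(2),'rv',(R.inv()*T).as_rotvec().round(3))
E
python3 -m jog '[[54.3,-34.9,0,0,0,-1.364],[54.3,-34.9,0,0,0,-1.364],[54.3,-34.9,0,0,0,-1.364],[54.3,-34.9,0,0,0,-1.364],[54.3,-34.9,0,0,0,-1.364],[54.3,-34.9,0,0,0,-1.364],[54.3,-34.9,0,0,0,-1.364],[54.3,-34.9,0,0,0,-1.364]]' 50
python3 -c "from h import *;to(.578,.042,.404,1.791)"
```

```text
time_s: 0.9
ee_pos: [0.4451, -0.1625, 0.4046]
eef_rot: [-3.142, -0.0, 1.633]
force: [0.7, -0.7, 0.1]
grip_width: 0.047
grip_force: 0.0
0.9 cm [19.59 14.53  0.06] rv [-0.    -0.    -0.158]
```

```bash
python3 -m jog '[[19.6,14.5,0,0,0,-0.158],[19.6,14.5,0,0,0,-0.158],[19.6,14.5,0,0,0,-0.158],[19.6,14.5,0,0,0,-0.158],[19.6,14.5,0,0,0,-0.158],[19.6,14.5,0,0,0,-0.158],[19.6,14.5,0,0,0,-0.158],[19.6,14.5,0,0,0,-0.158]]' 50
python3 - <<'E'
from h import *;to(.578,.042,.284,1.791)
from station import ctrl
cv2.imwrite('pics/w1.png',ctrl.camera('wrist')['img'])
E
```

```text
time_s: 1.7
ee_pos: [0.5779, 0.0385, 0.4045]
eef_rot: [-3.141, 0.0, 1.784]
force: [0.1, -0.0, -1.1]
grip_width: 0.047
grip_force: 0.0
1.7 cm [ 0.34  0.09 12.05] rv [-0.001  0.    -0.007]
```

View pics/w1.png

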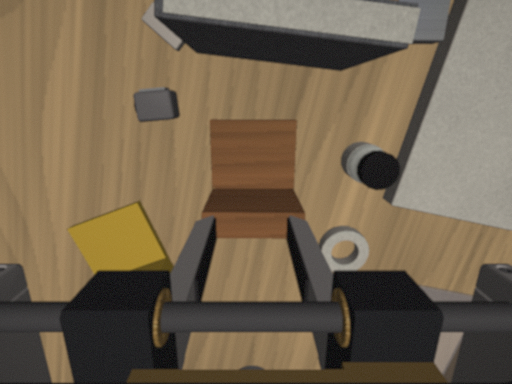

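The wrist view shows the bookend lined up with the fingers: toe top at (203–305, 212–237), plate above it at (253,155) and the books at the top. Next I go down behind the toe.

```bash
python3 -m jog '[[0.6,0.1,3,0,0,-0.007],[0.6,0.1,6,0,0,-0.007],[0.6,0.1,9,0,0,-0.007],[0.6,0.1,11,0,0,-0.007],[0.6,0.1,12,0,0,-0.007],[0.6,0.1,12,0,0,-0.007]]'
python3 -m jog '[[-0.8,0,0,0,0,0],[-1.6,0,0,0,0,0],[-2.2,0,0,0,0,0],[-2.6,0,0,0,0,0],[-3,0,0,0,0,0],[-3.4,0,0,0,0,0],[-3.8,0,0,0,0,0],[-4.2,0,0,0,0,0]]'
```

```text
time_s: 2.35
ee_pos: [0.5777, 0.0446, 0.284]
eef_rot: [-3.14, -0.0, 1.791]
force: [0.5, -0.2, -0.0]
grip_width: 0.0472
grip_force: 0.0
time_s: 3.15
ee_pos: [0.5872, 0.0042, 0.2847]
eef_rot: [3.141, 0.0, 1.792]
force: [-0.8, 1.5, 2.5]
grip_width: 0.0471
grip_force: 0.9
```

```bash
python3 -m jog '[[-0.4,0,0,0,0,0],[-0.8,0,0,0,0,0],[-1.2,0,0,0,0,0],[-1.6,0,0,0,0,0],[-2,0,0,0,0,0],[-2.4,0,0,0,0,0],[-2.8,0,0,0,0,0],[-3.2,0,0,0,0,0]]'
python3 - <<'E'
from station import ctrl
c=ctrl.camera('side');cv=__import__('cv2');cv.imwrite('pics/s2.png',cv.resize(c['img'][150:300,180:360],(720,600)))
E
```

```text
time_s: 3.95
ee_pos: [0.5942, -0.0272, 0.2846]
eef_rot: [-3.141, 0.0, 1.792]
force: [0.2, -0.5, 0.3]
grip_width: 0.047
grip_force: 0.0
```

View pics/s2.png

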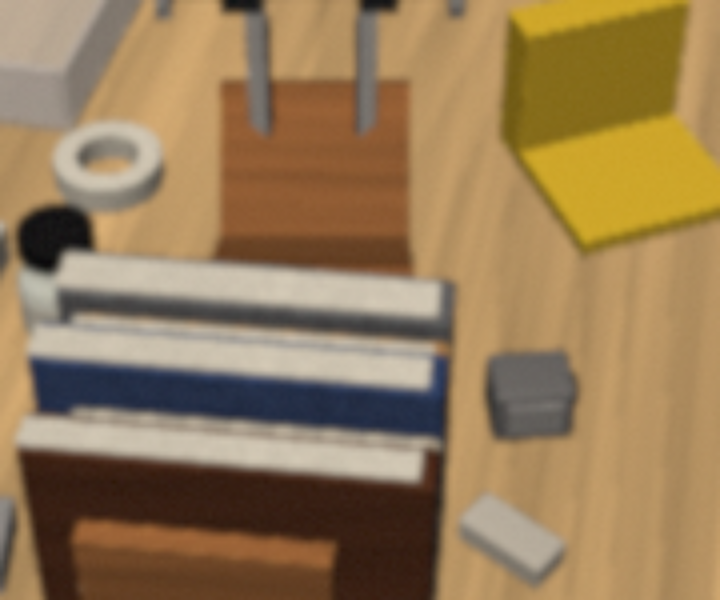

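The side crop shows the fingers at (260,130) and (367,130) against the block's inner face, and the plate's edge lifting at (315,255). I keep pushing.

```bash
python3 -m jog '[[-0.4,0,0,0,0,0],[-0.8,0,0,0,0,0],[-1.2,0,0,0,0,0],[-1.6,0,0,0,0,0],[-2,0,0,0,0,0],[-2.4,0,0,0,0,0],[-2.8,0,0,0,0,0],[-2.8,0,0,0,0,0]]'
python3 - <<'E'
from station import ctrl
c=ctrl.camera('top');cv=__import__('cv2');cv.imwrite('pics/t3.png',cv.resize(c['img'][130:280,165:345],(720,600)))
E
```

```text
time_s: 4.8
ee_pos: [0.6004, -0.0546, 0.2847]
eef_rot: [3.142, 0.0, 1.791]
force: [0.7, 0.4, 0.8]
grip_width: 0.0472
grip_force: 0.0
```

View pics/t3.png

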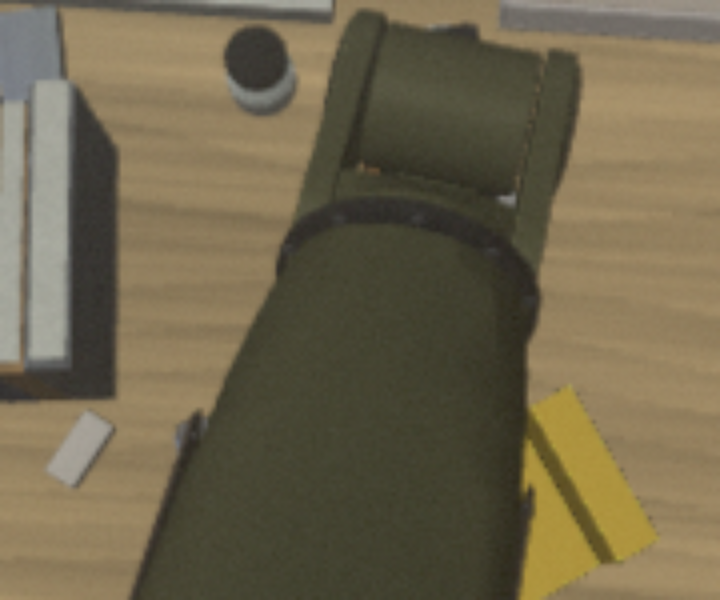

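The arm hides the bookend in this view, but no flat plate shows left of the arm. I lift, back off past the toe and look with the wrist camera.

```bash
python3 -m jog '[[0,0,-4,0,0,0],[0,0,-8,0,0,0],[0,0,-12,0,0,0],[-4,0,-14,0,0,0],[-8,0,-14,0,0,0],[-11,0,-14,0,0,0],[-11,0,-14,0,0,0]]'
python3 - <<'E'
from station import ctrl
import cv2,pickle
c=ctrl.camera('wrist');pickle.dump(c,open('w4.pkl','wb'));cv2.imwrite('pics/w4.png',cv2.resize(c['img'],(800,600)))
E
```

```text
time_s: 5.55
ee_pos: [0.6245, -0.1645, 0.4241]
eef_rot: [-3.141, 0.0, 1.789]
force: [-0.3, 0.5, -1.3]
grip_width: 0.0473
grip_force: 0.0
```

View pics/w4.png

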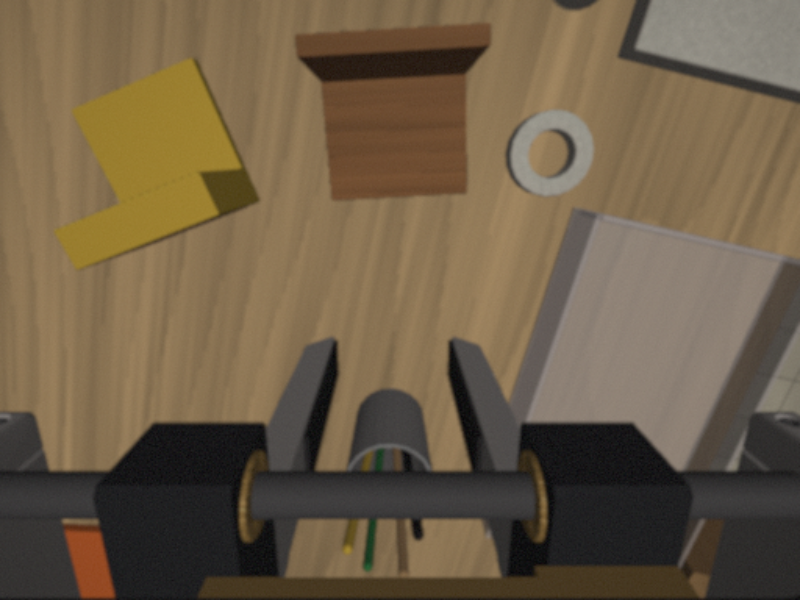

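The bookend now stands: plate top from (296,36) to (490,24), toe's upper edge from (332,199) to (467,192).

Run:
```python
from h import *
import pickle
c=pickle.load(open('w4.pkl','rb'));h=.055
px=np.array([(332,199),(467,192),(296,36),(490,24),(303,57),(490,46)])*.64-.18
B=[[-h,-.1,.03],[h,-.1,.03],[-h,0,.12],[h,0,.12],[-h,-.012,.12],[h,-.012,.12]]
q,e=fit(c,B,px,[.59,-.02,.2]);print(q,e)
bk=np.array([.5721,.1688,.1026]);print('rel',Rz(bk[2]).T@[q[0]-bk[0],q[1]-bk[1],0],q[2]-bk[2])
t=Rz(q[2])@[0,-.125,0]+[q[0],q[1],0];print(t)
to(t[0],t[1],.214,q[2]+np.pi/2)
```

```text
[ 0.59230672 -0.01577226  0.27058582] 1.3277836449931268
rel [ 0.00119655 -0.18567122  0.        ] 0.16798582066826742
[ 0.62571872 -0.13622407  0.        ]
5.6 cm [ 2.55  0.71 21.01] rv [-0.001 -0.    -0.052]
```

```bash
python3 -m jog '[[1.8,0.7,4,0,0,-0.05],[1.8,0.7,8,0,0,-0.05],[1.8,0.7,12,0,0,-0.05],[1.8,0.7,16,0,0,-0.05],[1.8,0.7,19,0,0,-0.05],[1.8,0.7,20.5,0,0,-0.05],[1.8,0.7,21,0,0,-0.05],[1.8,0.7,21,0,0,-0.05]]' 70
python3 - <<'E'
from h import *
b=.1026;k=np.array([.5721,.1688,0])
p=k+Rz(b)@[0,-.1-.04,0]; to(p[0],p[1],.214,b+np.pi/2)
p=k+Rz(b)@[0,-.1-.01,0]; to(p[0],p[1],.214,b+np.pi/2)
E
```

```text
time_s: 6.4
ee_pos: [0.6276, -0.1419, 0.2153]
eef_rot: [3.141, 0.0, 1.842]
force: [-0.6, 0.5, -0.4]
grip_width: 0.0657
grip_force: 0.0
6.4 cm [17.62  0.64  0.13] rv [0.001 0.    0.169]
6.4 cm [20.58  1.14  0.13] rv [0.001 0.    0.169]
```

```bash
python3 -m jog '[[0.8,0,0.1,0,0,0],[1.6,0,0.1,0,0,0],[2.4,0.1,0.1,0,0,0.01],[3.2,0.1,0.1,0,0,0.03],[4,0.1,0.1,0,0,0.05],[4.8,0.2,0.1,0,0,0.07],[5.6,0.2,0.1,0,0,0.09],[6.4,0.2,0.1,0,0,0.11]]'
python3 -c "
from h import *
b=.1026;k=np.array([.5721,.1688,0])
p=k+Rz(b)@[0,-.1-.04,0]; to(p[0],p[1],.214,b+np.pi/2)"
```

```text
time_s: 7.2
ee_pos: [0.6121, -0.0798, 0.2147]
eef_rot: [3.14, 0.002, 1.731]
force: [1.4, -5.8, 2.9]
grip_width: 0.0654
grip_force: 2.8
7.2 cm [11.21 -0.8   0.05] rv [0.002 0.002 0.057]
```

```bash
python3 -m jog '[[0.8,0,0,0,0,0.02],[1.6,-0.1,0,0,0,0.04],[2.4,-0.2,0,0,0,0.057],[3.2,-0.3,0,0,0,0.057],[4,-0.3,0,0,0,0.057],[4.8,-0.4,0,0,0,0.057],[5.6,-0.4,0,0,0,0.057],[6.4,-0.5,0,0,0,0.057]]'
python3 - <<'E'
from h import *
from station import ctrl
b=.1026;k=np.array([.5721,.1688,0])
p=k+Rz(b)@[0,-.1-.04,0]; to(p[0],p[1],.214,b+np.pi/2)
c=ctrl.camera('wrist');import pickle;pickle.dump(c,open('w5.pkl','wb'));cv2.imwrite('pics/w5.png',cv2.resize(c['img'],(800,600)))
E
```

```text
time_s: 8.0
ee_pos: [0.597, -0.0174, 0.2147]
eef_rot: [3.14, 0.001, 1.674]
force: [1.7, -4.6, 1.0]
grip_width: 0.0656
grip_force: 2.7
8.0 cm [ 4.78 -0.57  0.06] rv [0.002 0.001 0.001]
```

View pics/w5.png

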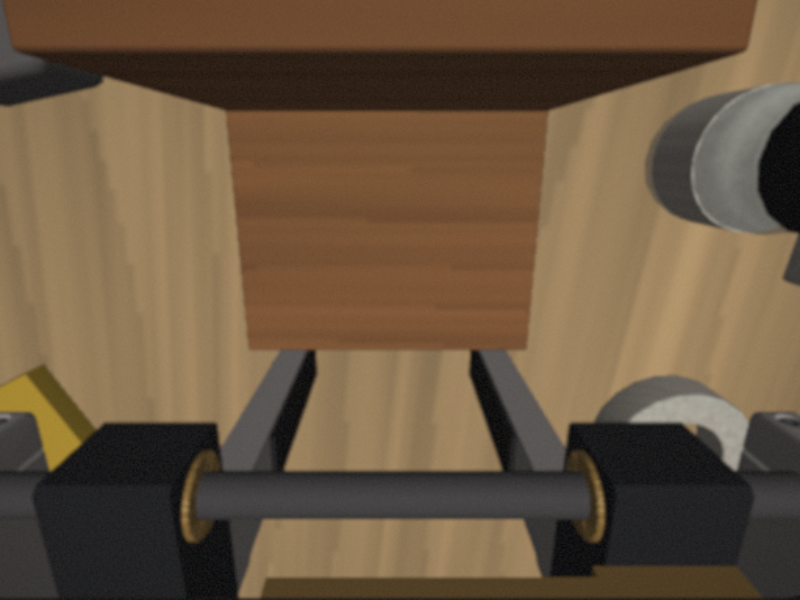

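The toe's edge (249–527, 349) lies flush on both fingers and is nearly centred, and the ink bottle at (730,150) is clear. I carry on, slowly at the end.

```bash
python3 -m jog '[[0.8,0,0,0,0,0],[1.6,-0.1,0,0,0,0],[2.4,-0.2,0,0,0,0],[3.2,-0.3,0,0,0,0],[4,-0.3,0,0,0,0],[4.8,-0.4,0,0,0,0],[5.4,-0.4,0,0,0,0],[5.8,-0.5,0,0,0,0]]'
python3 -m jog '[[0.3,0,0,0,0,0],[0.6,0,0,0,0,0],[0.9,0,0,0,0,0],[1.1,0,0,0,0,0],[1.2,0,0,0,0,0]]'
python3 -c "
from h import *
b=.1026;k=np.array([.5721,.1688,0])
p=k+Rz(b)@[0,-.1-.01,0]; to(p[0],p[1],.214,b+np.pi/2)"
```

```text
time_s: 8.85
ee_pos: [0.5861, 0.0396, 0.2146]
eef_rot: [3.14, 0.001, 1.675]
force: [2.0, -5.2, 2.4]
grip_width: 0.0657
grip_force: 3.0
time_s: 9.35
ee_pos: [0.5848, 0.0512, 0.2146]
eef_rot: [3.14, 0.001, 1.675]
force: [1.1, -5.4, 3.8]
grip_width: 0.0655
grip_force: 3.4
9.35 cm [ 0.83 -0.06  0.06] rv [0.002 0.001 0.001]
```

```bash
python3 -m jog '[[0.2,0,0,0,0,0],[0.4,0,0,0,0,0],[0.5,0,0,0,0,0],[0.6,0,0,0,0,0]]'
python3 -m jog '[[0.1,0,0,0,0,0],[0.2,0,0,0,0,0]]'
```

```text
time_s: 9.75
ee_pos: [0.5842, 0.0571, 0.2146]
eef_rot: [3.14, 0.001, 1.675]
force: [1.5, -7.0, 3.2]
grip_width: 0.0659
grip_force: 3.4
time_s: 9.95
ee_pos: [0.584, 0.059, 0.2146]
eef_rot: [3.14, 0.001, 1.674]
force: [0.4, -7.3, 4.3]
grip_width: 0.0658
grip_force: 3.4
```

```bash
for i in 1 2 3 ; do python3 -m jog '[[0.1,0,0,0,0,0],[0.2,0,0,0,0,0]]' | egrep 'ee_pos|^force'; done
```

```text
ee_pos: [0.5839, 0.0599, 0.2146]
force: [0.9, -23.2, 4.2]
ee_pos: [0.5838, 0.0605, 0.2146]
force: [0.9, -37.4, 4.8]
ee_pos: [0.5837, 0.0612, 0.2146]
force: [0.4, -49.8, 5.3]
```

The force rises steeply, so the plate is against the cover. I back off, rise and check.

```bash
python3 -m jog '[[-0.5,0,0,0,0,0],[-2,0,0,0,0,0],[-5,0,0,0,0,0],[-8,0,-3,0,0,0],[-11,0,-8,0,0,0],[-14,0,-13,0,0,0],[-17,0,-18,0,0,0],[-17,0,-18,0,0,0]]'
python3 - <<'E'
from station import ctrl
import cv2,pickle
c=ctrl.camera('wrist');pickle.dump(c,open('w6.pkl','wb'));cv2.imwrite('pics/w6.png',cv2.resize(c['img'],(800,600)))
E
```

```text
time_s: 11.35
ee_pos: [0.6006, -0.1058, 0.398]
eef_rot: [3.137, 0.001, 1.674]
force: [-0.1, 0.1, 0.5]
grip_width: 0.0659
grip_force: 0.0
```

View pics/w6.png

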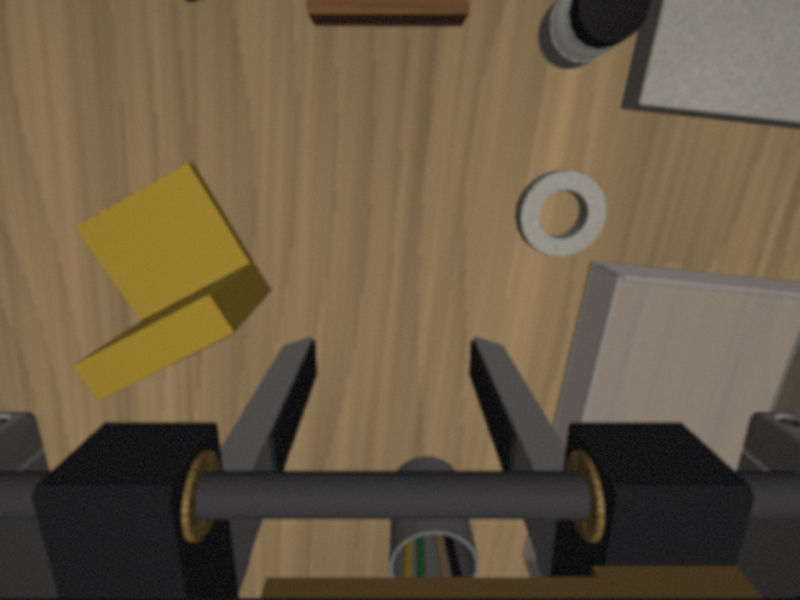

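The toe's edge (310–468, 15) is level and straight, but the plate is out of view. I move aside for one look from above.

```bash
python3 -m jog '[[-4,0,-2,0,0,0],[-8,0,-4,0,0,0],[-10,0,-6,0,0,0],[-10,0,-6,0,0,0]]'
python3 - <<'E'
from station import ctrl
import cv2,pickle
c=ctrl.camera('top');pickle.dump(c,open('t7.pkl','wb'));im=c['img']
cv2.imwrite('pics/t7.png',cv2.resize(im[140:240,165:265],(600,600),interpolation=cv2.INTER_CUBIC))
E
```

```text
time_s: 11.8
ee_pos: [0.6109, -0.2056, 0.4556]
eef_rot: [3.139, 0.002, 1.672]
force: [0.0, 0.0, -1.4]
grip_width: 0.0659
grip_force: 0.0
```

View pics/t7.png

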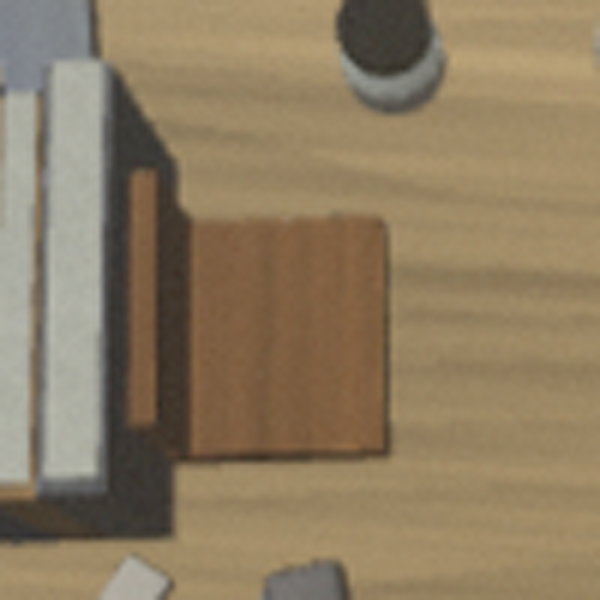

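The plate top (130–157, 170–428) stands parallel to the cover, and the base's toe edge runs from (385,217) to (387,455). I check the fit in numbers.

Run:
```python
from h import *
import pickle
c=pickle.load(open('t7.pkl','rb'));h=.055
px=np.array([(385,217),(387,455),(130,170),(127,427),(157,170),(155,428)])/6+[164.5,139.5]
B=[[h,-.1,.03],[-h,-.1,.03],[h,0,.12],[-h,0,.12],[h,-.012,.12],[-h,-.012,.12]]
q,e=fit(c,B,px,[.57,.16,.1]);bk=np.array([.5721,.1688,.1026])
print(q,e,'rel',Rz(bk[2]).T@[q[0]-bk[0],q[1]-bk[1],0],q[2]-bk[2])
```

```text
[0.56982604 0.16723038 0.09305875] 0.2779283050849589 rel [-0.00242277 -0.00132846  0.        ] -0.00954125184021598
```

```bash
python3 -c "
from station import ctrl
print(ctrl.hand_in())"
```

```text
the job is handed in; nothing more can be done
None
```

The bookend stands on its base against the end book, about 1 mm from the cover, 2 mm off its middle and within 0.01 rad of parallel in the last top picture; I saw nothing else moved, and the job was handed in at about 12 s, with no verdict returned.

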